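# Refill the buffer dispenser with the full bottle

### The arm

A 6-joint arm with a two-finger parallel gripper is mounted at the origin on a cart in front of the work surface, level with it; the furniture and walls round the work are solid. World frame = base frame: x ahead of the robot, y to its left, z up, the work surface at z = 0. Lengths are in m, angles in rad, forces in N, time in s.
With the tool pointing down it reaches from about 0.35 to 0.725 m from the base axis. Payload 6 kg.
Tool frame: the origin (TCP) lies at the very end of the fingers, on their centre line; the grasp point (between the pads) lies 19 mm behind it; z points along the fingers, y is the line along which they close (so a half turn about z gives the same grasp; the last joint's range is limited). The gripper opens to 85 mm and grips with 20 to 120 N. Pads are 22 mm wide; open, the fingers measure 114 mm over their backs; the gripper's body (76 mm by 85 mm) begins 54 mm behind the grasp point. The pads swing forward as they close: fully open they stand 13 mm farther back than shut.
Start: joints at [1.498, 0.04, 0.085, 0, -1.615, -0.334], TCP at [0.237, 0.551, 0.231] pointing down, gripper open.
Joint ranges: [-2.56, 2.56], [-1.29, 2.01], [-1.08, 1.49], [-3.29, 1.98], [-2.81, -0.18], [-2.99, 2.99]. Speed limits (rad/s): [2.57, 2.57, 3.01, 3.14, 3.14, 3.14].

### API

Orientations are given as a rotation vector (axis times angle).
In Python, from station import robot gives the robot as it stands.
- The arm moves only by the tool step_arm, never from a script. Its argument "moves" is a list that holds one entry, the list of rows, each a list of 4 numbers: the shift along the tool's x, y, z in m, then the turn about the tool's z in degrees. A call has 1 to 10 rows; each row shifts and turns the commanded pose from where the row before left it, along the tool's axes as they then stand; what a row does not reach is not made up. A row lasts 1/10 s, in which the tool goes at most 50 mm and 8.59 degrees, less where a joint would pass 70% of its speed; a pose out of reach is approached as far as the arm can. A call with a gripper value outside its range is refused whole. "claw" is the closure, from -1 (fully open) to 1 (shut), so that 0 is half open, set as the call begins (left out, the last holds). The fingers move at their own pace and stop on an object; "force" is the grip in N (left out, the last holds). Time passes only in rows, so rows that do not move let the fingers close. It gives the time, the measured TCP pose, the force, the opening and the grip force at its end, in the units of the state.
- robot.get_state(): the state, without advancing time (a new reading comes with each control period).
- robot.get_image(name): name is "scene" or "top" or "wrist"; returns a dict with "image" (384x512x3 uint8, blue, green, red), "camera_matrix" (3x3 intrinsics, pixels), "k1" (the pictures are not rectified: a ray, as slopes to the right and down, at radius r is drawn at 1 + k1 r^2 times it, then the intrinsics apply), "extrinsics" (4x4, takes a point from camera to world coordinates); the wrist camera has in their place "mount" (4x4, takes a point from camera to tool coordinates, whose origin is the TCP and whose axes are the flange's). Camera axes: x right, y down, z forward; pixel columns grow to the right and rows downward; lengths in m; the calibration is good to about 2 mm. A picture is of the moment at which its call begins: read the wrist's pose just before it. There is no depth.
- robot.sign_off(): hands the job in; it is judged then, once.
The state is a dict: "time_s": time; "qpos": joint angles; "qvel": joint speeds; "joint_torque": joint torques, N m; "tcp_pos": TCP position; "tool_rot": TCP orientation; "wrist_force": force on the tool from outside, world axes, zero at the start; "ft_torque": the same for the moment, N m; "finger_gap": opening from 0.0 (shut) to 1.0 (fully open); "finger_force": force on a finger pad.
Only numpy, scipy, OpenCV 4.12 (cv2) and the standard library are available. Lean on these libraries where they do the work, as an engineer would, in place of code of your own. Each camera call takes 0.05 s, during which the arm holds its last target. There are 200 camera calls.

### The job

The buffer dispenser has run dry: of the three identical bottles lying on the table one is full and the other two are used up. Find the full one by lifting, lower it upright with the cap up into the dispenser's open shaft until it stands on the bottom (do not drop it in), and shut the hood over it completely. Leave the two used-up bottles lying on the table about where they were, and do not disturb the other things.

Things in the scene. Friction and masses are not known exactly. Their poses are not given: they have to be found in the camera images.
- bottle_a: identical opaque white bottle, square body 52x52x108 mm, shoulder, round grey cap 34 mm across, 23 mm long; 145 mm overall, rigid, closed, lying on a side at the start. Origin on the long axis, 72.5 mm from the base; +x runs from base to cap, y and z square to the sides. Full: 300 to 380 g, evenly spread; used up: 40 to 100 g; which is which cannot be seen
- bottle_b: identical opaque white bottle, square body 52x52x108 mm, shoulder, round grey cap 34 mm across, 23 mm long; 145 mm overall, rigid, closed, lying on a side at the start. Origin on the long axis, 72.5 mm from the base; +x runs from base to cap, y and z square to the sides. Full: 300 to 380 g, evenly spread; used up: 40 to 100 g; which is which cannot be seen
- bottle_c: identical opaque white bottle, square body 52x52x108 mm, shoulder, round grey cap 34 mm across, 23 mm long; 145 mm overall, rigid, closed, lying on a side at the start. Origin on the long axis, 72.5 mm from the base; +x runs from base to cap, y and z square to the sides. Full: 300 to 380 g, evenly spread; used up: 40 to 100 g; which is which cannot be seen
- dispenser: white bench dispenser fixed to the table, 86 mm wide, 125 mm high without its hood. Origin on the table under the centre of its bottle shaft; z up, -x its front (pump head and foot reach 98 mm forward), +x its back (hood hinge). The shaft is an upright well, 58x58 mm inside, sides along x and y, open on top, rim bevelled; a seated bottle's shoulder is about level with the rim, its cap clear above
- shaft_floor (a point): centre of the shaft's floor, 20 mm above the table, 105 mm below the rim; axes as the dispenser's. A seated bottle's origin is 72.5 mm above it
- shaft_mouth (a point): centre of the shaft's mouth, level with the rim, 125 mm above the table; axes as the dispenser's
- hood_hinge (a point): middle of the hood's hinge axis, which runs along the dispenser's y, 38.5 mm behind the shaft's centre at rim height (125 mm)
- hood (a joint): grey hood of the dispenser, a box-shaped cover open below, 84 mm long from the hinge, 72 mm wide, 50 mm high outside. Angle in rad: 0 = shut on the rim, 2.1 = fully back; starts thrown back behind the dispenser (1.75 to 2.0). A stiff hinge (0.05 N m) holds it at any angle: it does not fall shut, push it all the way
- hood_top (a point): point on the outside of the hood's top plate, 60 mm from the hinge along the plate, mid-width; shut, it lies 50 mm above the rim and looks up; thrown back, it looks away behind the dispenser. Moves with the hood; its x axis points along the plate back to the hinge, z out of the plate
- hood_tab (a point): middle of the thumb tab on the hood's free edge, 30 mm wide, 5 mm thick, standing out 11 mm, 90 mm from the hinge; axes as hood_top
- pen: bystander: red ball pen, 145 mm long, 9 mm thick, lying along its own y axis between the bottles; origin at the centre of its underside
- label_roll: bystander: roll of white labels lying flat, 63 mm across, 25 mm high; origin at the centre of its underside
- timer: bystander: small white bench timer, 64x64x20 mm; origin at the centre of its underside
- dropper: bystander: small dropper bottle with a white cap, standing, 20 mm across, 64 mm high; origin at the centre of its underside

How it is judged:
On the way, in this order (a step that is already met when the one before it is completed fails the run):
1. a bottle has been raised upright, cap up (angle between any of bottle_a, bottle_b, bottle_c's own x axis and vertical below 0.25 rad), for 0.2 s.
2. a bottle stands upright on the floor of the dispenser's shaft (((horizontal distance between bottle_a and shaft_floor below 0.01 m and z of bottle_a in the frame of shaft_floor between 0.066 and 0.077 m and angle between bottle_a's own x axis and vertical below 0.12 rad) or (horizontal distance between bottle_b and shaft_floor below 0.01 m and z of bottle_b in the frame of shaft_floor between 0.066 and 0.077 m and angle between bottle_b's own x axis and vertical below 0.12 rad) or (horizontal distance between bottle_c and shaft_floor below 0.01 m and z of bottle_c in the frame of shaft_floor between 0.066 and 0.077 m and angle between bottle_c's own x axis and vertical below 0.12 rad))), for 0.2 s.
At the end, for the whole second after the job is handed in: The full bottle stands at rest, cap up, on the shaft's floor (within 10 mm of its axis, origin 66 to 77 mm up, tilt below 0.12 rad) and bears on it with its weight (over 2 N); the hood is shut (below 0.06 rad); the two used-up bottles lie on the table within 100 mm of where they were (value of joint hood below 0.06 rad and ((horizontal distance between bottle_a and shaft_floor below 0.01 m and z of bottle_a in the frame of shaft_floor between 0.066 and 0.077 m and angle between bottle_a's own x axis and vertical below 0.12 rad and contact force between bottle_a and dispenser above 2 N and linear speed of each of bottle_a, bottle_b, bottle_c below 0.02 m/s and height (world z) of each of bottle_b, bottle_c below 0.035 m and angle between bottle_b's own x axis and vertical between 1.4 and 1.75 rad and distance of each of bottle_b, bottle_c from where it was at the start of the episode below 0.1 m and angle between bottle_c's own x axis and vertical between 1.4 and 1.75 rad) or (horizontal distance between bottle_b and shaft_floor below 0.01 m and z of bottle_b in the frame of shaft_floor between 0.066 and 0.077 m and angle between bottle_b's own x axis and vertical below 0.12 rad and contact force between bottle_b and dispenser above 2 N and linear speed of each of bottle_b, bottle_a, bottle_c below 0.02 m/s and height (world z) of each of bottle_a, bottle_c below 0.035 m and angle between bottle_a's own x axis and vertical between 1.4 and 1.75 rad and distance of each of bottle_a, bottle_c from where it was at the start of the episode below 0.1 m and angle between bottle_c's own x axis and vertical between 1.4 and 1.75 rad) or (horizontal distance between bottle_c and shaft_floor below 0.01 m and z of bottle_c in the frame of shaft_floor between 0.066 and 0.077 m and angle between bottle_c's own x axis and vertical below 0.12 rad and contact force between bottle_c and dispenser above 2 N and linear speed of each of bottle_c, bottle_a, bottle_b below 0.02 m/s and height (world z) of each of bottle_a, bottle_b below 0.035 m and angle between bottle_a's own x axis and vertical between 1.4 and 1.75 rad and distance of each of bottle_a, bottle_b from where it was at the start of the episode below 0.1 m and angle between bottle_b's own x axis and vertical between 1.4 and 1.75 rad))); the robot touches nothing.
It fails at once if a bottle is dropped into the shaft (faster than 0.7 m/s inside it) ((linear speed of bottle_a above 0.7 m/s and horizontal distance between bottle_a and shaft_floor below 0.03 m and z of bottle_a in the frame of shaft_floor below 0.17 m) or (linear speed of bottle_b above 0.7 m/s and horizontal distance between bottle_b and shaft_floor below 0.03 m and z of bottle_b in the frame of shaft_floor below 0.17 m) or (linear speed of bottle_c above 0.7 m/s and horizontal distance between bottle_c and shaft_floor below 0.03 m and z of bottle_c in the frame of shaft_floor below 0.17 m)).
It fails at once if a bystander is pushed more than 40 mm away or knocked over (distance of any of pen, label_roll, timer, dropper from where it was at the start of the episode above 0.04 m or angle between dropper's own z axis and vertical above 0.6 rad).
It also fails if it takes over 72 s, if anything falls off the work surface, if the arm or the gripper's body presses on something with over 40 N, if the wrist force passes 120 N, or if a joint passes its speed limit or range.

## Working session

There is one attempt and no reset: what is moved stays moved. The work goes in short steps, Python scripts to look and compute and a tool call to move; the robot and the scene stay as the last step left them, time stands still between calls to the robot, and variables do not carry over. Pictures are saved under pics/ and viewed, at most 10 in all, crops included, and the job is handed in when it is done.

Besides the shell and the picture viewer there is one more tool, called after "Emit:" as a command line: name --argument value ..., lists and objects as JSON in quotes. step_arm: Moves the arm, as the interface text tells. Its arguments: {"type":"object","properties":{"moves":{"type":"array"},"claw":{"type":"number"},"force":{"type":"number"}},"required":["moves"]}

```bash
mkdir -p pics
cat > h.py <<'E'
import numpy as np, cv2
from scipy.spatial.transform import Rotation as R
from station import robot
def ray(im,px,T=None):
    K=np.array(im["camera_matrix"]);T=np.array(im["extrinsics"]) if T is None else T
    d=np.array([(px[0]-K[0,2])/K[0,0],(px[1]-K[1,2])/K[1,1]]);u=d.copy()
    for _ in range(20): u=d/(1+im["k1"]*(u@u))
    return T[:3,3],T[:3,:3]@np.array([u[0],u[1],1.])
def onz(im,px,z,T=None):
    o,v=ray(im,px,T);return o+v*(z-o[2])/v[2]
def proj(im,P,T=None):
    K=np.array(im["camera_matrix"]);T=np.array(im["extrinsics"]) if T is None else T
    c=T[:3,:3].T@(np.array(P)-T[:3,3]);u=c[:2]/c[2];u=u*(1+im["k1"]*(u@u))
    return np.array([K[0,0]*u[0]+K[0,2],K[1,1]*u[1]+K[1,2]])
def wT(im,s):
    T=np.eye(4);T[:3,:3]=R.from_rotvec(s["tool_rot"]).as_matrix();T[:3,3]=s["tcp_pos"];return T@np.array(im["mount"])
E
python3 - <<'E'
from h import *
s=robot.get_state();print(s)
for n in("top","scene"):
    im=robot.get_image(n);cv2.imwrite(f"pics/{n}0.png",cv2.resize(im["image"],None,fx=1.5,fy=1.5,interpolation=cv2.INTER_CUBIC));cv2.imwrite(f"{n}0raw.png",im["image"])
    print(n,np.array(im["camera_matrix"]).round(1).tolist(),im["k1"],np.array(im["extrinsics"]).round(3).tolist())
im=robot.get_image("wrist");print(im["mount"])
E
```

```text
{'time_s': 0.0, 'qpos': array([ 1.49773483e+00,  4.08180172e-02,  8.37859949e-02, -5.03076281e-04,
       -1.61550866e+00, -3.33694674e-01]), 'qvel': array([ 1.84763192e-03, -1.26821320e-03, -1.74329343e-03,  1.82805114e-03,
        1.99368023e-05, -1.03025991e-03]), 'joint_torque': array([ 1.90489554e-04, -3.68204033e+01,  3.47419274e+01,  6.93202391e+00,
       -5.27495169e-03,  1.91190040e-06]), 'tcp_pos': array([0.23716241, 0.55076627, 0.23025397]), 'tool_rot': array([ 3.07509308e+00, -6.34139125e-01, -4.26471664e-04]), 'wrist_force': array([ 0.16783399, -0.85703769,  0.0509702 ]), 'ft_torque': array([ 0.02090788, -0.01269917, -0.01855041]), 'finger_force': 0.0, 'finger_gap': 0.9987846317205354}
top [[407.1, 0.0, 265.4], [0.0, 407.1, 191.1], [0.0, 0.0, 1.0]] -0.1199654507733138 [[-0.017, -0.982, 0.186, 0.333], [-1.0, 0.022, 0.023, -0.038], [-0.026, -0.186, -0.982, 1.371], [0.0, 0.0, 0.0, 1.0]]
scene [[472.1, 0.0, 260.2], [0.0, 472.1, 186.7], [0.0, 0.0, 1.0]] 0.018287160217481627 [[0.607, -0.615, 0.503, -0.145], [-0.794, -0.456, 0.402, -0.556], [-0.018, -0.644, -0.765, 1.148], [0.0, 0.0, 0.0, 1.0]]
[[-3.15037207e-04 -9.56164299e-01 -2.92830556e-01  7.45786266e-02]
 [ 9.99999787e-01 -1.33642822e-04 -6.39457327e-04 -5.40090815e-04]
 [ 5.72291564e-04 -2.92830695e-01  9.56164137e-01 -1.42405781e-01]
 [ 0.00000000e+00  0.00000000e+00  0.00000000e+00  1.00000000e+00]]
```

View pics/top0.png

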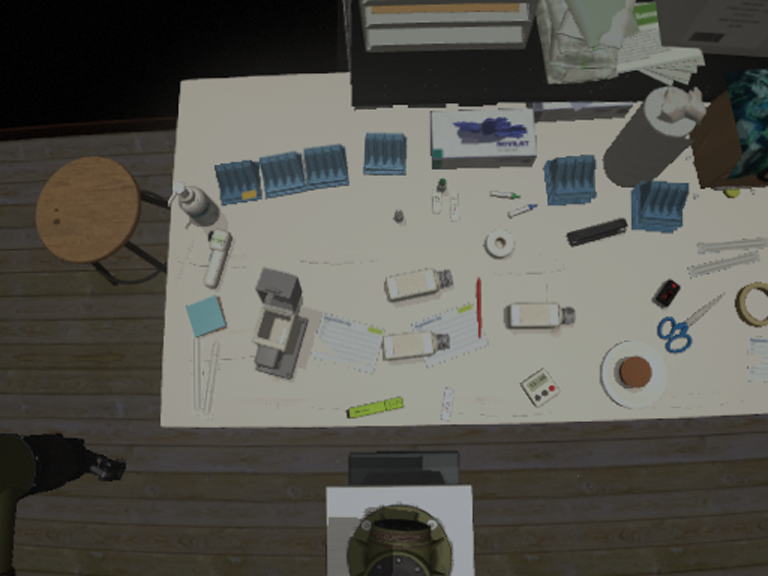

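View pics/scene0.png

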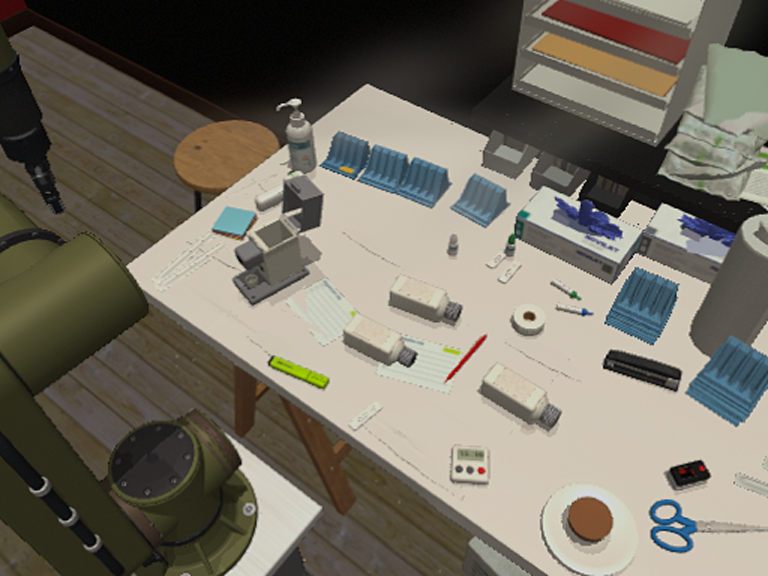

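The top view shows the dispenser at about (275,325), with the hood behind it at (278,288). The three bottles are at (418,284), (415,345) and (538,315), all with caps to the right. The pen is at (479,307), the roll at (500,243), the timer at (540,387) and the dropper at (398,215). The scene view agrees. Next I'll zoom in on both views.

Run:
```python
import cv2,numpy as np
a=cv2.imread("top0raw.png");b=cv2.imread("scene0raw.png")
c1=cv2.resize(a[170:265,160:390],None,fx=3.4,fy=3.4,interpolation=cv2.INTER_CUBIC)[:,:780]
c2=cv2.resize(b[110:210,150:240],None,fx=2.7,fy=2.7,interpolation=cv2.INTER_CUBIC)
out=np.zeros((c1.shape[0]+c2.shape[0],max(c1.shape[1],c2.shape[1]),3),np.uint8)
out[:c1.shape[0],:c1.shape[1]]=c1;out[c1.shape[0]:,:c2.shape[1]]=c2
print(out.shape,c1.shape)
cv2.imwrite("pics/crop1.png",cv2.convertScaleAbs(out,alpha=1.3))
# contours of bottle tops: texture / threshold
h=cv2.cvtColor(a,cv2.COLOR_BGR2HSV)
for n,p in dict(B1=(278,189),B2=(272,230),B3=(355,210),tbl=(240,190),cap=(297,187),hood=(185,190),rim=(171,217)).items(): print(n,a[p[1],p[0]],h[p[1],p[0]])
```

```text
(593, 780, 3) (323, 780, 3)
B1 [140 154 157] [ 25  28 157]
B2 [141 156 157] [ 28  26 157]
B3 [140 154 157] [ 25  28 157]
tbl [148 158 158] [ 30  16 158]
cap [94 95 95] [30  3 95]
hood [94 97 98] [23 10 98]
rim [125 138 142] [ 23  31 142]
```

View pics/crop1.png

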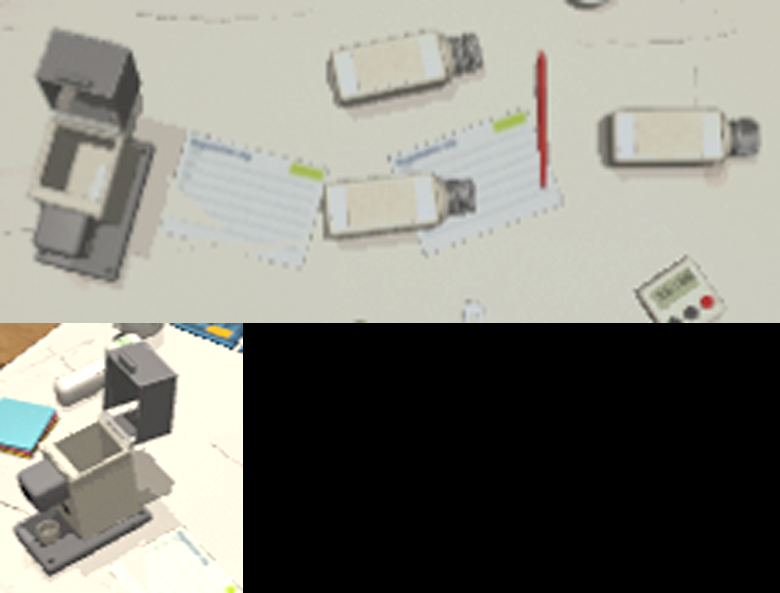

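Run:
```python
from h import *
im=robot.get_image("top")
def show(n,pts,z):
    P=np.array([onz(im,(p[0]/3.4+160,p[1]/3.4+170),z) for p in pts])[:,:2]
    print(n,P.round(4).tolist(),'cen',P.mean(0).round(4),'sides',[int(1000*np.linalg.norm(P[i]-P[i-1])) for i in range(len(P))],
     'dir',[round(float(np.degrees(np.arctan2(*(P[i]-P[i-1])[::-1]))),1) for i in range(len(P))])
show('B1',[(329,62),(437,32),(449,80),(340,104)],.052)
show('B1cap',[(462,55),(482,50)],.026)
show('B2',[(323,179),(433,172),(440,226),(329,238)],.052)
show('B2cap',[(455,198),(474,196)],.026)
show('B3',[(614,108),(722,109),(722,162),(612,165)],.052)
show('B3cap',[(735,137),(758,136)],.026)
show('rim',[(50,118),(125,130),(105,214),(28,200)],.125)
show('inner',[(62,128),(117,137),(99,203),(42,192)],.125)
show('foot',[(153,143),(113,280)],.01)
show('pen',[(541,52),(543,188)],.005)
```

```text
B1 [[0.5936, 0.0213], [0.621, -0.0843], [0.5733, -0.0946], [0.552, 0.0112]] cen [ 0.585  -0.0366] sides [42, 109, 48, 107] dir [13.6, -75.4, -167.8, 101.4]
B1cap [[0.6029, -0.1094], [0.6075, -0.1293]] cen [ 0.6052 -0.1193] sides [20, 20] dir [103.0, -77.0]
B2 [[0.4796, 0.0286], [0.4842, -0.0768], [0.4325, -0.0821], [0.4231, 0.0236]] cen [ 0.4548 -0.0267] sides [56, 105, 51, 106] dir [5.0, -87.5, -174.1, 95.1]
B2cap [[0.4613, -0.0983], [0.4629, -0.1168]] cen [ 0.4621 -0.1075] sides [18, 18] dir [94.8, -85.2]
B3 [[0.5423, -0.253], [0.539, -0.3579], [0.4875, -0.3547], [0.4871, -0.2484]] cen [ 0.514  -0.3035] sides [55, 104, 51, 106] dir [-4.8, -91.8, 176.4, 90.2]
B3cap [[0.5149, -0.3754], [0.5153, -0.3983]] cen [ 0.5151 -0.3868] sides [22, 22] dir [91.1, -88.9]
rim [[0.5324, 0.2762], [0.5199, 0.2061], [0.4431, 0.2236], [0.4569, 0.2951]] cen [0.4881 0.2503] sides [77, 71, 78, 72] dir [-14.0, -100.1, 167.2, 79.1]
inner [[0.5228, 0.2648], [0.5135, 0.2134], [0.4532, 0.2292], [0.464, 0.2822]] cen [0.4884 0.2474] sides [61, 52, 62, 54] dir [-16.5, -100.3, 165.3, 78.4]
foot [[0.5234, 0.2002], [0.3881, 0.239]] cen [0.4557 0.2196] sides [140, 140] dir [-16.0, 164.0]
pen [[0.6084, -0.19], [0.4713, -0.1865]] cen [ 0.5399 -0.1882] sides [137, 137] dir [-1.5, 178.5]
```

The crop shows the bottle top faces and the dispenser rim corners, and the sizes I measured match those given:

| Item | Position (x, y) | Heading |
|---|---|---|
| B1 cap | (0.604, -0.117) | about -76° |
| B2 cap | (0.461, -0.107) | about -86° |
| B3 cap | (0.515, -0.385) | about -90° |
| Shaft centre | (0.488, 0.249) | about -15° |

The tool always points down, so I plan to grip a bottle by its cap and pivot it upright against the table. First I'll go above B2.

Emit:
step_arm --moves '[[[0,0,-0.035,0],[0,0,-0.035,0],[0.033,0.037,0,0],[0.033,0.037,0,0],[0.033,0.037,0,0],[0.033,0.037,0,0],[0.033,0.037,0,0],[0.033,0.037,0,0],[0.033,0.037,0,0],[0.033,0.037,0,0]]]' --claw -1

```text
time_s: 1.2
tcp_pos: [0.3627, 0.1728, 0.3015]
tool_rot: [-3.076, 0.633, -0.001]
wrist_force: [1.3, 0.7, -0.5]
finger_gap: 0.998
finger_force: 0.0
```

Emit:
step_arm --moves '[[[0.033,0.037,0,8],[0.035,0.025,0,8],[0.036,0.03,0,8],[0.03,0.02,0,8],[0.02,0.02,0,8],[0,0,0,8],[0,0,0,8],[0,0,0,7],[0,0,0,0],[0,0,0,0]]]'

```text
time_s: 2.2
tcp_pos: [0.4047, -0.0213, 0.3013]
tool_rot: [2.295, -2.145, 0.0]
wrist_force: [-0.2, -0.0, 0.0]
finger_gap: 1.001
finger_force: 0.0
```

```bash
cat >> h.py <<'E'
def go(x,y,z,yaw,s=None):
    s=s or robot.get_state();M=R.from_rotvec(s["tool_rot"]).as_matrix();p=np.array(s["tcp_pos"])
    a=np.degrees(np.arctan2(M[1,0],M[0,0]))
    print("at",p.round(4),"yaw",a.round(2),"| shift tool",(M.T@(np.array([x,y,z])-p)).round(4),"turn",round(float((a-yaw+180)%360-180),2),
      "F",np.round(s["wrist_force"],2),"gap",round(float(s["finger_gap"]),3),"ff",round(float(s["finger_force"]),1),"t",round(s["time_s"],1))
E
python3 - <<'E'
from h import *
s=robot.get_state();im=robot.get_image("wrist");T=wT(im,s)
go(.461,-.108,.2,-86,s);print(np.degrees(s["qpos"]).round(0))
cv2.imwrite("w1raw.png",im["image"]);np.save("w1T",T);cv2.imwrite("pics/w1.png",cv2.resize(im["image"],None,fx=1.5,fy=1.5))
for n,P in dict(B1=(.604,-.117,.043),B2=(.461,-.107,.043)).items(): print(n,proj(im,P,T).round(0)*1.5)
E
```

```text
at [ 0.4047 -0.0213  0.3013] yaw -86.12 | shift tool [ 0.0903 -0.0503  0.1013] turn -0.12 F [-0.17 -0.03  0.03] gap 1.001 ff 0.0 t 2.2
[  26.  -27.  -12.    0. -104.  -22.]
B1 [121.5  93. ]
B2 [310.5 117. ]
```

View pics/w1.png

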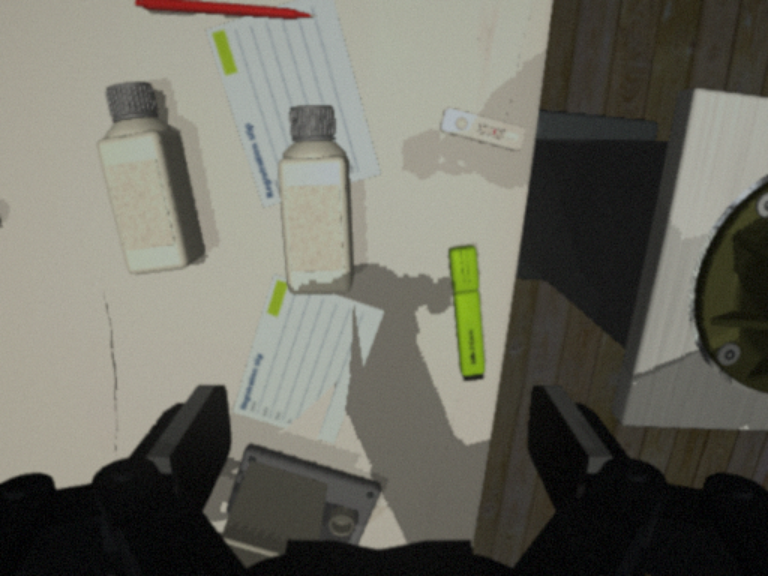

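The wrist view shows the B1 cap at (131,100) and the B2 cap at (312,121), both close to the predicted pixels. The body corners are clear enough to refine from.

Run:
```python
from h import *
im=robot.get_image("wrist");T=np.load("w1T.npy")
for n,pts,cap in (("B2",[(282,160),(347,158),(351,286),(288,290)],[(290,118),(335,118)]),("B1",[(102,142),(170,132),(188,263),(131,272)],[(107,101),(155,97)])):
    P=np.array([onz(im,np.array(p)/1.5,.052,T) for p in pts])[:,:2];C=np.array([onz(im,np.array(p)/1.5,.026,T) for p in cap])[:,:2]
    near=P[2:].mean(0);far=P[:2].mean(0);d=far-near
    print(n,'far',far.round(4),'near',near.round(4),'len',np.linalg.norm(d).round(4),'w',np.linalg.norm(P[1]-P[0]).round(4),np.linalg.norm(P[2]-P[3]).round(4),'dir',np.degrees(np.arctan2(d[1],d[0])).round(1),'cap',C.mean(0).round(4),np.linalg.norm(C[1]-C[0]).round(4))
    u=d/np.linalg.norm(d);c=(far+near)/2;print('pivot',(c+.082*u).round(4))
```

```text
B2 far [ 0.4561 -0.0774] near [0.4488 0.0215] len 0.0993 w 0.0482 0.0501 dir -85.8 cap [ 0.4618 -0.1072] 0.0349
pivot [ 0.4585 -0.1097]
B1 far [ 0.59   -0.0861] near [0.5765 0.0132] len 0.1001 w 0.0534 0.0479 dir -82.3 cap [ 0.6045 -0.1142] 0.0391
pivot [ 0.5942 -0.1177]
```

Emit:
step_arm --moves '[[[0.031,-0.017,0.02,0],[0.031,-0.017,0.02,0],[0.031,-0.016,0.02,0],[0,0,0.037,0],[0,0,0.037,0],[0,0,0.037,0],[0,0,0.037,0],[0,0,0.037,0],[0,0,0.03,0],[0,0,0.012,0]]]'

```text
time_s: 3.3
tcp_pos: [0.4586, -0.1109, 0.011]
tool_rot: [2.291, -2.145, -0.006]
wrist_force: [0.6, 0.3, 0.8]
finger_gap: 1.0
finger_force: 0.0
```

Emit:
step_arm --moves '[[[0,0,0,0],[0,0,0,0],[0,0,0,0],[0,0,0,0],[0,0,0,0],[0,0,0,0],[0,0,0,0],[0,0,0,0]]]' --claw 1 --force 80

```text
time_s: 4.1
tcp_pos: [0.4618, -0.111, 0.0165]
tool_rot: [-2.291, 2.147, -0.004]
wrist_force: [-1.6, 0.9, 6.6]
finger_gap: 0.367
finger_force: 78.6
```

Emit:
step_arm --moves '[[[0,0,-0.01,0],[0,0,-0.015,0],[0,0,-0.015,0],[0,0,0,0],[0,0,0,0],[0,0,0,0],[0,0,0,0]]]'

```text
time_s: 4.8
tcp_pos: [0.46, -0.1109, 0.0533]
tool_rot: [2.291, -2.148, -0.002]
wrist_force: [0.3, 0.1, -3.1]
finger_gap: 0.369
finger_force: 79.5
```

Run:
```python
from h import *
s=robot.get_state();go(.461,-.11,.014,-86,s);print(np.round(s["ft_torque"],3))
im=robot.get_image("wrist");cv2.imwrite("pics/w2.png",im["image"])
```

```text
at [ 0.46   -0.1109  0.0533] yaw -86.31 | shift tool [-0.0009 -0.0011  0.0393] turn -0.31 F [ 0.25  0.1  -3.12] gap 0.369 ff 79.5 t 4.8
[-0.254  0.019  0.076]
```

View pics/w2.png

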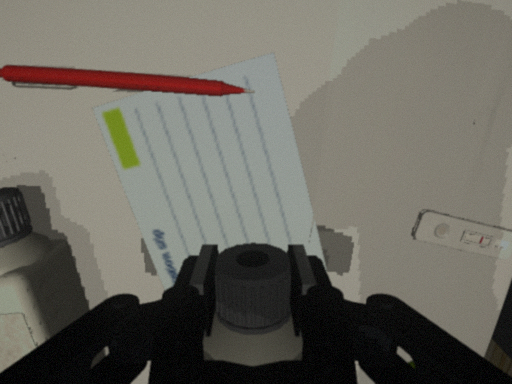

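B2 pulls 3.1 N when lifted, so it is the full bottle, about 320 g. The wrist picture shows the cap held square between the pads and the bottle still level. I'll set it back down, loosen the grip and tip it up about its base edge.

Emit:
step_arm --moves '[[[0,0,0.018,0],[0,0,0.018,0],[0,0,0,0]]]'

```text
time_s: 5.15
tcp_pos: [0.4594, -0.1112, 0.017]
tool_rot: [2.29, -2.147, -0.003]
wrist_force: [-0.7, 0.7, -0.9]
finger_gap: 0.362
finger_force: 82.8
```

Emit:
step_arm --moves '[[[0,0,0,0],[0,0,0,0],[-0.003,0,-0.012,0],[-0.0035,0,-0.0115,0],[-0.005,0,-0.011,0],[-0.0055,0,-0.0105,0],[-0.007,0,-0.01,0],[-0.007,0,-0.0095,0],[-0.0085,0,-0.0085,0],[-0.009,0,-0.0085,0]]]' --force 25

```text
time_s: 6.15
tcp_pos: [0.4574, -0.0617, 0.1005]
tool_rot: [2.292, -2.149, -0.0]
wrist_force: [0.3, 0.0, -3.1]
finger_gap: 0.368
finger_force: 82.6
```

Emit:
step_arm --moves '[[[-0.01,0,-0.007,0],[-0.01,0,-0.0065,0],[-0.011,0,-0.005,0],[-0.011,0,-0.005,0],[-0.0115,0,-0.003,0],[-0.012,0,-0.003,0],[0,0,0,0],[0,0,0,0]]]'

```text
time_s: 6.95
tcp_pos: [0.4532, 0.0033, 0.1292]
tool_rot: [2.293, -2.147, -0.0]
wrist_force: [0.7, 0.0, -2.9]
finger_gap: 0.366
finger_force: 82.6
```

Run:
```python
from h import *
s=robot.get_state();go(.455,.03,.14,-86,s);print(np.round(s["ft_torque"],3))
im=robot.get_image("scene")["image"];w=robot.get_image("wrist")["image"]
c=cv2.resize(im[150:290,190:370],None,fx=2.2,fy=2.2)
o=np.zeros((308+288,512,3),np.uint8);o[:308,:396]=c;o[308:,:384]=cv2.resize(w,(384,288));cv2.imwrite("pics/c3.png",o)
```

```text
at [0.4532 0.0033 0.1292] yaw -86.25 | shift tool [-0.0266 -0.0036 -0.0108] turn -0.25 F [ 0.71  0.02 -2.9 ] gap 0.366 ff 82.6 t 7.0
[-0.287 -0.054  0.004]
```

View pics/c3.png

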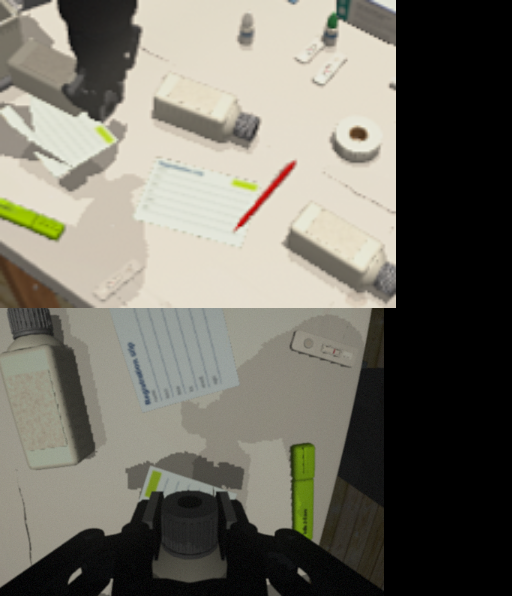

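Only the picture's grip changed nothing: the force stayed at 82 N because I didn't re-send the claw value, so the bottle is still level in the air. I'll raise it a little and ease the grip in steps so the bottle swings down.

Emit:
step_arm --moves '[[[0,0,-0.02,0],[0,0,-0.02,0],[0,0,0,0]]]' --claw 1 --force 60

```text
time_s: 7.35
tcp_pos: [0.4546, 0.0026, 0.1721]
tool_rot: [-2.288, 2.147, -0.005]
wrist_force: [0.4, -0.1, -2.6]
finger_gap: 0.368
finger_force: 82.7
```

Emit:
step_arm --moves '[[[0,0,0,0],[0,0,0,0],[0,0,0,0]]]' --claw 1 --force 40

```text
time_s: 7.65
tcp_pos: [0.4528, 0.0027, 0.168]
tool_rot: [2.29, -2.148, -0.002]
wrist_force: [0.0, 0.7, -4.0]
finger_gap: 0.371
finger_force: 82.7
```

Emit:
step_arm --moves '[[[0,0,0,0],[0,0,0,0],[0,0,0,0]]]' --claw 1 --force 30

```text
time_s: 7.95
tcp_pos: [0.4532, 0.0028, 0.1691]
tool_rot: [2.292, -2.149, -0.0]
wrist_force: [0.4, 0.2, -2.1]
finger_gap: 0.364
finger_force: 82.7
```

Emit:
step_arm --moves '[[[0,0,0,0],[0,0,0,0],[0,0,0,0],[0,0,0,0],[0,0,0,0]]]' --claw 1 --force 20

```text
time_s: 8.45
tcp_pos: [0.4533, 0.0029, 0.1693]
tool_rot: [2.292, -2.149, 0.0]
wrist_force: [0.1, 0.2, -2.8]
finger_gap: 0.364
finger_force: 82.7
```

Run:
```python
from h import *
s=robot.get_state();go(.455,.03,.14,-86,s);print(np.round(s["ft_torque"],3))
w=robot.get_image("wrist")["image"];cv2.imwrite("pics/w4.png",w)
```

```text
at [0.4533 0.0029 0.1693] yaw -86.31 | shift tool [-0.027  -0.0035  0.0293] turn -0.31 F [ 0.15  0.17 -2.84] gap 0.364 ff 82.7 t 8.4
[-0.245 -0.042  0.074]
```

View pics/w4.png

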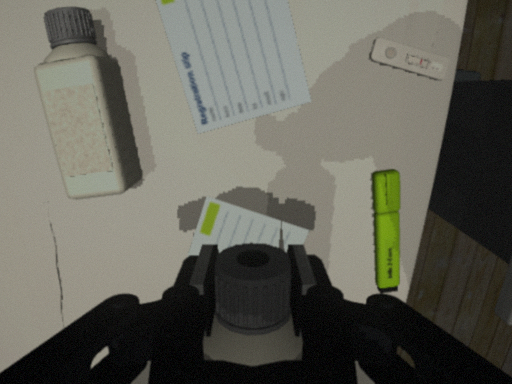

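The grip force is still 82 N, so it doesn't ease while an object is held. I'll lay the bottle down here, open the fingers, and grip it again at 20 N.

Emit:
step_arm --moves '[[[0,0,0.03,0],[0,0,0.035,0],[0,0,0.035,0],[0,0,0.03,0],[0,0,0.015,0],[0,0,0.007,0],[0,0,0,0]]]'

```text
time_s: 9.2
tcp_pos: [0.4531, 0.0025, 0.0175]
tool_rot: [2.291, -2.147, 0.0]
wrist_force: [-0.5, 0.3, -1.7]
finger_gap: 0.363
finger_force: 82.8
```

Emit:
step_arm --moves '[[[0,0,0,0],[0,0,0,0],[0,0,0,0],[0,0,0,0]]]' --claw -0.2 --force 20

```text
time_s: 9.6
tcp_pos: [0.4538, 0.0031, 0.018]
tool_rot: [-2.291, 2.148, -0.001]
wrist_force: [0.6, -0.7, -0.2]
finger_gap: 0.602
finger_force: 0.0
```

Emit:
step_arm --moves '[[[0,0,0,0],[0,0,0,0],[0,0,0,0],[0,0,0,0],[0,0,0,0],[0,0,0,0]]]' --claw 1 --force 20

```text
time_s: 10.2
tcp_pos: [0.4536, 0.0029, 0.0177]
tool_rot: [-2.292, 2.148, -0.001]
wrist_force: [-0.8, -0.1, 4.3]
finger_gap: 0.386
finger_force: 21.4
```

Run:
```python
from h import *
s=robot.get_state();go(.455,.03,.014,-86,s);print(np.round(s["ft_torque"],3))
```

```text
at [0.4536 0.0029 0.0177] yaw -86.3 | shift tool [-0.0269 -0.0032  0.0037] turn -0.3 F [-0.82 -0.13  4.31] gap 0.386 ff 21.4 t 10.2
[ 0.12   0.015 -0.004]
```

Emit:
step_arm --moves '[[[-0.003,0,-0.012,0],[-0.0035,0,-0.0115,0],[-0.005,0,-0.011,0],[-0.0055,0,-0.0105,0],[-0.007,0,-0.01,0],[-0.007,0,-0.0095,0],[-0.0085,0,-0.0085,0],[-0.009,0,-0.0085,0]]]'

```text
time_s: 11.0
tcp_pos: [0.45, 0.052, 0.0994]
tool_rot: [2.292, -2.149, -0.0]
wrist_force: [0.7, 0.4, -3.1]
finger_gap: 0.391
finger_force: 21.2
```

Emit:
step_arm --moves '[[[-0.01,0,-0.007,0],[-0.01,0,-0.0065,0],[-0.011,0,-0.005,0],[-0.011,0,-0.005,0],[-0.0115,0,-0.003,0],[-0.012,0,-0.003,0],[0,0,0,0],[0,0,0,0]]]'

```text
time_s: 11.8
tcp_pos: [0.4457, 0.1169, 0.128]
tool_rot: [2.292, -2.147, -0.0]
wrist_force: [0.1, 0.0, -3.9]
finger_gap: 0.389
finger_force: 20.2
```

Run:
```python
from h import *
s=robot.get_state();go(.455,.03,.14,-86,s);print(np.round(s["ft_torque"],3))
w=robot.get_image("wrist")["image"];im=robot.get_image("scene")["image"]
o=np.zeros((600,640,3),np.uint8);o[:280,:]=cv2.resize(im[100:240,150:310],(640,560))[:280] if 0 else 0
c=cv2.resize(im[110:240,170:300],(400,400),interpolation=cv2.INTER_CUBIC)
o=np.zeros((400,800,3),np.uint8);o[:,:400]=c;o[:300,400:]=cv2.resize(w,(400,300));cv2.imwrite("pics/c5.png",o)
```

```text
at [0.4457 0.1169 0.128 ] yaw -86.26 | shift tool [ 0.0874 -0.0036 -0.0119] turn -0.26 F [ 0.15  0.01 -3.92] gap 0.389 ff 20.2 t 11.8
[-0.208 -0.008  0.004]
```

View pics/c5.png

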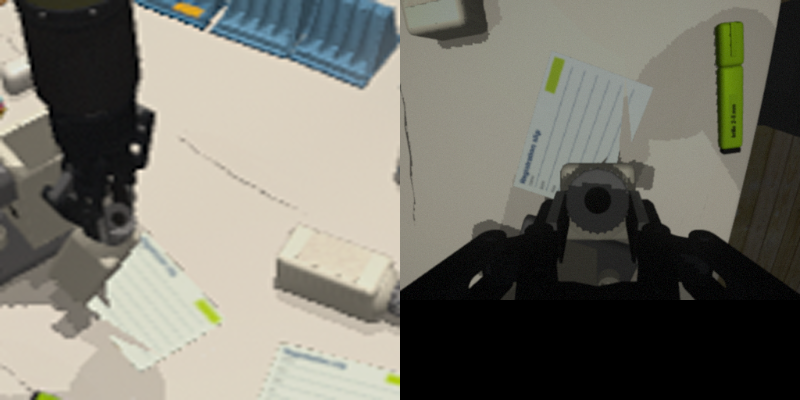

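The bottle has swung most of the way up: the cap end is seen face on at (597,195) and the tilt is roughly 70–75°. I'll move it away from the dispenser, press it lightly on the table and drag it toward its base side to square it up.

Emit:
step_arm --moves '[[[0,0,-0.006,0],[0.02,0,0,0],[0.02,0,0,0],[0.02,0,0,0],[0,0,0,0],[0,0,0.003,0],[0,0,0.003,0],[0,0,0,0],[0,0,0,0]]]'

```text
time_s: 12.8
tcp_pos: [0.4504, 0.057, 0.1297]
tool_rot: [-2.292, 2.147, -0.003]
wrist_force: [-1.7, -0.9, 4.4]
finger_gap: 0.386
finger_force: 20.9
```

Emit:
step_arm --moves '[[[0,0,0.002,0],[0,0,0,0],[0,0,0,0]]]'

```text
time_s: 13.1
tcp_pos: [0.4512, 0.0568, 0.1294]
tool_rot: [-2.29, 2.146, -0.006]
wrist_force: [-0.6, -1.4, 12.2]
finger_gap: 0.387
finger_force: 21.6
```

Emit:
step_arm --moves '[[[-0.004,0,0.001,0],[-0.004,0,0,0],[-0.004,0,0,0],[-0.004,0,0,0],[-0.004,0,0,0]]]'

```text
time_s: 13.6
tcp_pos: [0.4502, 0.0773, 0.1288]
tool_rot: [-2.29, 2.145, -0.006]
wrist_force: [-2.6, 0.6, 10.3]
finger_gap: 0.389
finger_force: 22.1
```

Run:
```python
from h import *
s=robot.get_state();go(.455,.03,.128,-86,s);print(np.round(s["ft_torque"],3))
```

```text
at [0.4502 0.0773 0.1288] yaw -86.26 | shift tool [ 0.0475 -0.0017  0.0008] turn -0.26 F [-2.61  0.64 10.33] gap 0.389 ff 22.1 t 13.6
[-0.35   0.687  0.041]
```

```bash
cat > tilt.py <<'E'
from h import *
s=robot.get_state();M=R.from_rotvec(s["tool_rot"]).as_matrix();p=np.array(s["tcp_pos"])
im=robot.get_image("scene");g=cv2.cvtColor(im["image"],cv2.COLOR_BGR2GRAY)
zt=p[2]+.0085-.136
for a in (-1,1):
  for b in (-1,1):
    q=p+M@np.array([a*.026,b*.026,0])
    A,B=proj(im,[q[0],q[1],zt+.01]),proj(im,[q[0],q[1],zt+.10]);print("exp edge",a,b,A.round(0),B.round(0),"ang",np.degrees(np.arctan2(*(B-A)[::-1])).round(1))
c=proj(im,[p[0],p[1],zt+.05]).astype(int);w=30
roi=g[c[1]-45:c[1]+45,c[0]-w:c[0]+w];e=cv2.Canny(cv2.resize(roi,None,fx=4,fy=4,interpolation=cv2.INTER_CUBIC),20,60)
L=cv2.HoughLinesP(e,1,np.pi/360,40,minLineLength=70,maxLineGap=8)
for l in ([] if L is None else L[:,0]):
    A=l[:2]/4+[c[0]-w,c[1]-45];B=l[2:]/4+[c[0]-w,c[1]-45]
    print(A.round(0),B.round(0),np.degrees(np.arctan2(*(B-A)[::-1])).round(1))
E
python3 tilt.py
```

```text
exp edge -1 -1 [219. 203.] [216. 184.] ang -97.9
exp edge -1 1 [208. 214.] [205. 196.] ang -99.7
exp edge 1 -1 [232. 210.] [230. 191.] ang -96.0
exp edge 1 1 [222. 222.] [219. 203.] ang -97.8
[208. 200.] [208. 223.] 89.4
[207. 221.] [207. 198.] -90.0
[215. 231.] [236. 218.] -31.5
```

Run:
```python
from h import *
w=robot.get_image("wrist")["image"];im=robot.get_image("scene")["image"];t=robot.get_image("top")["image"]
o=np.zeros((600,800,3),np.uint8);o[:480,:400]=cv2.resize(im[160:250,180:255],(400,480),interpolation=cv2.INTER_CUBIC)
o[:300,400:]=cv2.resize(w,(400,300));o[300:,400:]=cv2.resize(t[180:240,190:270],(400,300),interpolation=cv2.INTER_CUBIC);cv2.imwrite("pics/c6.png",cv2.convertScaleAbs(o,alpha=1.4))
```

```text
(no output)
```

View pics/c6.png

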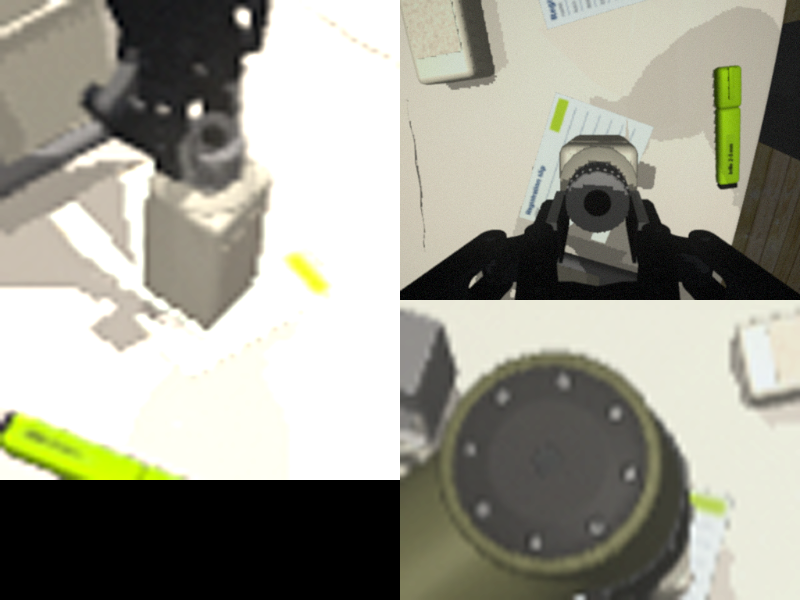

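The bottle is held nearly upright over the table. The body's side strip in the wrist view at (597,143), and its edges in the scene view, suggest a remaining lean of about 9° toward the cap side. Pressing down past this angle rights it further, so I'll press and drag slightly, then check with an intensity profile.

Emit:
step_arm --moves '[[[-0.003,0,0.001,0],[-0.003,0,0.001,0],[-0.003,0,0.001,0],[-0.003,0,0,0],[0,0,0,0]]]'

```text
time_s: 14.3
tcp_pos: [0.4498, 0.0899, 0.1267]
tool_rot: [-2.289, 2.143, -0.006]
wrist_force: [-3.3, 1.2, 15.3]
finger_gap: 0.388
finger_force: 22.7
```

```bash
cat > strip.py <<'E'
from h import *
s=robot.get_state();go(.455,.03,.128,-86,s);print(np.round(s["ft_torque"],3))
im=robot.get_image("wrist");g=cv2.cvtColor(im["image"],cv2.COLOR_BGR2GRAY)
print(g[100:300,245:262].mean(1).astype(int)[::3].tolist())
for d in (0,3,6,9,12):
    c,n=np.cos(np.radians(d)),np.sin(np.radians(d));T=np.array(im["mount"])
    f=lambda along,off: proj(im,[ -(136-along)/1000*n+off/1000*c, 0, -.0085+(136-along)/1000*c+off/1000*n],T)[1].round(0)
    print(d,"base+x",f(0,26),"bodytop+x",f(108,26),"captop+x",f(145,17),"cap c",f(145,0))
E
python3 strip.py
```

```text
at [0.4498 0.0899 0.1267] yaw -86.22 | shift tool [ 0.0601 -0.0012 -0.0014] turn -0.22 F [-3.3   1.2  15.27] gap 0.388 ff 22.7 t 14.3
[ 0.111  1.075 -0.045]
[153, 153, 153, 153, 152, 153, 150, 152, 153, 154, 154, 150, 151, 151, 149, 150, 150, 150, 150, 146, 53, 55, 54, 53, 60, 63, 56, 70, 91, 105, 108, 109, 112, 113, 104, 46, 37, 31, 30, 40, 37, 79, 83, 83, 82, 80, 66, 40, 38, 13, 11, 10, 10, 9, 11, 10, 10, 10, 10, 20, 39, 38, 38, 38, 38, 37, 91]
0 base+x 155.0 bodytop+x 194.0 captop+x 242.0 cap c 280.0
3 base+x 164.0 bodytop+x 196.0 captop+x 240.0 cap c 279.0
6 base+x 172.0 bodytop+x 198.0 captop+x 239.0 cap c 278.0
9 base+x 181.0 bodytop+x 201.0 captop+x 237.0 cap c 277.0
12 base+x 189.0 bodytop+x 203.0 captop+x 235.0 cap c 276.0
```

Emit:
step_arm --moves '[[[-0.004,0,0.001,0],[-0.004,0,0.001,0],[-0.004,0,0,0],[-0.004,0,0,0],[0,0,0,0]]]'

```text
time_s: 14.85
tcp_pos: [0.4483, 0.1048, 0.1241]
tool_rot: [-2.291, 2.145, -0.007]
wrist_force: [-1.9, -3.4, 13.9]
finger_gap: 0.387
finger_force: 20.9
```

```bash
python3 strip.py | head -3
```

```text
at [0.4483 0.1048 0.1241] yaw -86.24 | shift tool [ 0.0751 -0.0018 -0.0038] turn -0.24 F [-1.95 -3.36 13.9 ] gap 0.387 ff 20.9 t 14.8
[-1.503  0.873 -0.022]
[152, 152, 155, 156, 153, 152, 152, 152, 152, 151, 150, 150, 151, 148, 62, 61, 61, 60, 59, 60, 61, 68, 69, 64, 70, 80, 100, 118, 120, 121, 117, 119, 120, 101, 61, 48, 34, 34, 33, 32, 41, 40, 82, 75, 75, 75, 73, 74, 45, 34, 12, 11, 12, 10, 11, 8, 9, 9, 8, 9, 35, 38, 37, 37, 36, 36, 57]
```

The bottle now stands flat: the side strip runs from row 142 to row 180, as expected when upright. I'll lift it, turn to the dispenser's heading and hold in front of the shaft to measure the mouth.

Emit:
step_arm --moves '[[[0,0,-0.005,0],[0,0,-0.015,0],[0,0,-0.03,0],[0,0,-0.04,0],[0,0,-0.04,0],[0,0,-0.03,0],[0,0,-0.015,0],[0,0,0,-5],[0,0,0,-8.5],[0,0,0,-8.5]]]'

```text
time_s: 15.9
tcp_pos: [0.4465, 0.1051, 0.2953]
tool_rot: [2.665, -1.663, -0.001]
wrist_force: [-0.4, 0.2, -4.1]
finger_gap: 0.386
finger_force: 20.7
```

Emit:
step_arm --moves '[[[0,0,0,-8.5],[0,0,0,-8.5],[0,0,0,-8.5],[0,0,0,-8.5],[0,0,0,-8],[0,0,0,-5],[0,0,0,-2],[-0.006,-0.009,0,0],[-0.0125,-0.0186,0,0],[-0.015,-0.022,0,0]]]'

```text
time_s: 16.9
tcp_pos: [0.427, 0.1622, 0.2953]
tool_rot: [3.113, -0.422, -0.001]
wrist_force: [0.8, 0.2, -3.8]
finger_gap: 0.384
finger_force: 20.7
```

Emit:
step_arm --moves '[[[-0.016,-0.024,0,0],[-0.016,-0.024,0,0],[-0.015,-0.022,0,0],[-0.0125,-0.0186,0,0],[-0.006,-0.009,0,0],[0,0,0,0],[0,0,0,0],[0,0,0,0]]]'

```text
time_s: 17.7
tcp_pos: [0.3903, 0.2722, 0.2955]
tool_rot: [3.113, -0.42, 0.0]
wrist_force: [-0.1, -0.7, -3.1]
finger_gap: 0.39
finger_force: 20.7
```

Run:
```python
from h import *
s=robot.get_state();go(.488,.249,.28,-15,s);print(np.round(s["ft_torque"],3),np.degrees(s["qpos"]).round(0))
im=robot.get_image("wrist");T=wT(im,s);np.save("w7T",T);cv2.imwrite("w7raw.png",im["image"])
for a in(-29,29):
  for b in(-29,29):
    r=np.radians(-15);print(proj(im,[.488+(a*np.cos(r)-b*np.sin(r))/1e3,.249+(a*np.sin(r)+b*np.cos(r))/1e3,.125],T).round(0))
cv2.imwrite("pics/w7.png",cv2.resize(im["image"],None,fx=1.5,fy=1.5,interpolation=cv2.INTER_CUBIC))
```

```text
at [0.3903 0.2722 0.2955] yaw -15.36 | shift tool [ 0.1004 -0.0035  0.0155] turn -0.36 F [-0.12 -0.7  -3.06] gap 0.39 ff 20.7 t 17.7
[-0.022 -0.032  0.037] [  59.  -16.   -5.    0. -101.   15.]
[282.  96.]
[216.  97.]
[283.  25.]
[214.  26.]
```

View pics/w7.png

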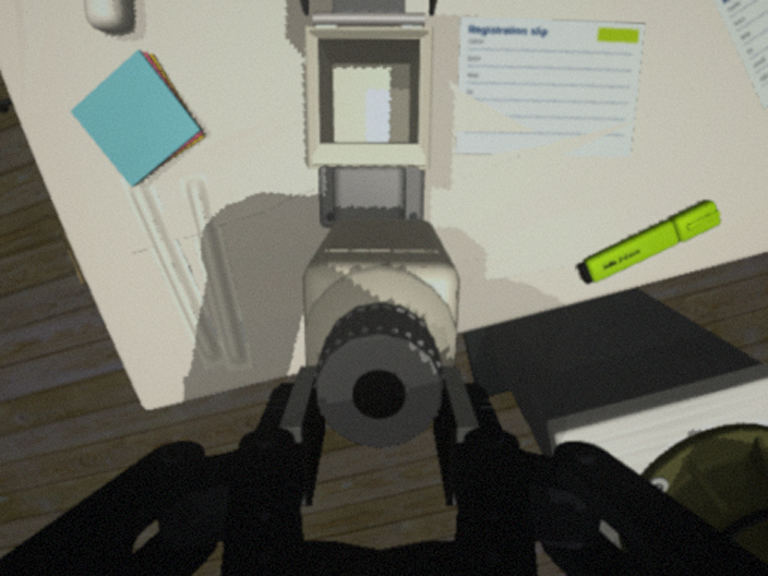

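The shaft's inner mouth spans about (319–418, 38–143) and looks square to the tool. The bottle hangs upright with its base edge at (330–437, 222), body-top edge at (312–453, 262) and cap centre at (379,390). I'll work out the offsets.

Run:
```python
from h import *
s=robot.get_state();im=robot.get_image("wrist");T=np.load("w7T.npy");Mt=np.array(im["mount"]);M=R.from_rotvec(s["tool_rot"]).as_matrix();p=np.array(s["tcp_pos"])
tz=p[2]-.125
q=lambda px,z: (onz(im,np.array(px)/1.5,z,Mt)*1000).round(1)[:2]
print("mouth tool: front",q((368.5,143),tz),"back",q((368.5,38),tz),"left",q((319,90),tz),"right",q((418,90),tz))
print("outer left",q((306.5,90),tz),"right",q((430.5,90),tz))
print("base edge",q((330,222),.1241),q((437,222),.1241),"bodytop",q((312,262),.0161),q((453,262),.0161),"captop",q((379,390),-.0209),"cap l/r",q((317,390),-.0209),q((441,390),-.0209))
# subpixel mouth edges from raw image gradients
g=cv2.GaussianBlur(cv2.cvtColor(cv2.imread("w7raw.png"),cv2.COLOR_BGR2GRAY),(3,3),0).astype(float)
for r in (30,45,60,75,88): 
    row=np.diff(g[r-2:r+3,195:300].mean(0)); print("row",r,[(int(i)+195,int(row[i])) for i in np.argsort(-abs(row))[:8]])
for c in (220,235,250,265,275):
    col=np.diff(g[10:120,c-2:c+3].mean(1)); print("col",c,[(int(i)+10,int(col[i])) for i in np.argsort(-abs(col))[:8]])
```

```text
mouth tool: front [72.1 -6.6] back [129.5  -6.3] left [101.7 -34.7] right [101.7  21.8]
outer left [101.8 -41.9] right [101.7  29. ]
base edge [ 32.9 -25.9] [32.9 29.6] bodytop [ 37.2 -21.6] [37.2 22.8] captop [11.6 -0.5] cap l/r [ 11.6 -16.7] [11.6 15.7]
row 30 [(279, 44), (211, -39), (278, 29), (280, 27), (210, -26), (212, -25), (203, 16), (195, -16)]
row 45 [(279, 38), (212, -33), (211, -33), (278, 28), (221, 24), (280, 23), (201, -19), (260, -18)]
row 60 [(221, 42), (212, -37), (278, 36), (279, 33), (211, -32), (222, 32), (259, -25), (220, 25)]
row 75 [(222, 39), (278, 38), (221, 37), (212, -37), (279, 31), (211, -27), (259, -23), (213, -23)]
row 88 [(222, 43), (212, -39), (278, 36), (221, 36), (213, -31), (277, 25), (279, 25), (259, -24)]
col 220 [(95, 37), (110, -31), (94, 31), (109, -30), (16, 29), (13, -24), (108, -22), (15, 22)]
col 235 [(109, -30), (44, 28), (17, 28), (13, -26), (25, -24), (43, 23), (110, -23), (45, 22)]
col 250 [(44, 32), (109, -31), (17, 29), (13, -26), (25, -26), (45, 26), (43, 25), (108, -24)]
col 265 [(95, 34), (109, -31), (25, -28), (13, -27), (96, 24), (108, -24), (17, 24), (14, -22)]
col 275 [(95, 45), (109, -32), (25, -30), (94, 30), (96, 28), (16, 27), (13, -26), (26, -23)]
```

Shaft centre is at (101, -6.5) mm in the tool frame. The bottle's base centre is at about (8, 1) mm and its tilt is about 2°. I'll move over the mouth and start to lower.

Emit:
step_arm --moves '[[[0.006,-0.001,0,0],[0.014,-0.001,0,0],[0.022,-0.001,0,0],[0.022,-0.001,0,0],[0.018,-0.001,0,0],[0.011,-0.002,0,0],[0,0,0,0],[0,0,0.01,0],[0,0,0.015,0],[0,0,0.01,0]]]'

```text
time_s: 18.8
tcp_pos: [0.4808, 0.2551, 0.2587]
tool_rot: [3.113, -0.417, -0.002]
wrist_force: [0.4, 0.2, -3.4]
finger_gap: 0.387
finger_force: 20.7
```

Emit:
step_arm --moves '[[[0,0,0.004,0],[0,0,0.004,0],[0,0,0.004,0],[0,0,0.003,0],[0,0,0,0]]]'

```text
time_s: 19.3
tcp_pos: [0.4815, 0.255, 0.245]
tool_rot: [3.113, -0.418, -0.0]
wrist_force: [-0.6, 1.7, -2.5]
finger_gap: 0.385
finger_force: 20.7
```

Run:
```python
from h import *
s=robot.get_state();go(.488,.249,.144,-15.36,s);print(np.round(s["ft_torque"],3))
im=robot.get_image("wrist")["image"];cv2.imwrite("w8raw.png",im)
g=cv2.cvtColor(im,cv2.COLOR_BGR2GRAY)
print("col",g[60:200,245:262].mean(1).astype(int)[::3].tolist())
for r in (125,135,145,155,165): print(r,g[r-1:r+2,180:330].mean(0).astype(int)[::3].tolist())
```

```text
at [0.4815 0.255  0.245 ] yaw -15.3 | shift tool [0.0079 0.004  0.101 ] turn 0.06 F [-0.6   1.67 -2.46] gap 0.385 ff 20.7 t 19.3
[0.038 0.073 0.004]
col [105, 106, 106, 106, 106, 107, 108, 108, 110, 110, 108, 77, 110, 97, 46, 78, 109, 84, 100, 101, 102, 102, 112, 160, 130, 129, 129, 111, 92, 66, 62, 63, 63, 62, 64, 68, 81, 67, 74, 89, 121, 140, 144, 147, 149, 145, 137]
125 [177, 176, 178, 176, 177, 177, 177, 179, 114, 45, 53, 103, 69, 70, 72, 79, 73, 100, 105, 107, 117, 110, 103, 108, 114, 106, 104, 111, 116, 103, 106, 111, 115, 107, 71, 78, 76, 90, 103, 155, 56, 44, 96, 156, 156, 158, 178, 173, 166, 169]
135 [108, 107, 108, 107, 106, 107, 108, 120, 111, 111, 149, 137, 151, 155, 154, 154, 153, 130, 127, 130, 128, 128, 130, 128, 131, 131, 130, 129, 135, 124, 124, 122, 124, 130, 150, 139, 139, 138, 127, 147, 148, 154, 157, 160, 158, 169, 178, 176, 171, 166]
145 [109, 109, 109, 107, 106, 106, 107, 107, 104, 109, 159, 159, 154, 62, 55, 55, 83, 85, 82, 82, 85, 83, 84, 85, 85, 87, 86, 85, 148, 136, 86, 91, 85, 90, 66, 64, 66, 72, 167, 160, 151, 154, 156, 159, 165, 178, 175, 168, 160, 177]
155 [108, 106, 107, 109, 108, 108, 107, 108, 107, 104, 96, 94, 95, 62, 64, 62, 65, 64, 63, 64, 64, 63, 62, 63, 62, 61, 64, 63, 66, 63, 64, 64, 63, 61, 64, 65, 66, 77, 137, 149, 148, 156, 159, 157, 164, 176, 178, 177, 177, 176]
165 [106, 110, 105, 108, 106, 104, 105, 102, 104, 103, 96, 72, 70, 82, 78, 78, 81, 78, 80, 67, 73, 74, 75, 73, 73, 72, 74, 66, 65, 67, 72, 70, 70, 65, 71, 72, 70, 69, 69, 130, 132, 158, 157, 155, 156, 154, 160, 177, 177, 177]
```

Emit:
step_arm --moves '[[[0,-0.0005,0.002,0],[0,0,0.002,0],[0,0,0.002,0],[0,0,0.002,0],[0,0,0.002,0],[0,0,0,0],[0,0,0,0]]]'

```text
time_s: 20.05
tcp_pos: [0.4818, 0.2554, 0.2353]
tool_rot: [3.113, -0.418, 0.0]
wrist_force: [-0.2, 0.2, -4.0]
finger_gap: 0.386
finger_force: 20.7
```

Run:
```python
from h import *
s=robot.get_state();go(.488,.249,.144,-15.36,s);M=R.from_rotvec(s["tool_rot"]).as_matrix()
print("F tool",(M.T@s["wrist_force"]).round(2),"T",(M.T@s["ft_torque"]).round(3))
```

```text
at [0.4818 0.2554 0.2353] yaw -15.31 | shift tool [0.0077 0.0045 0.0913] turn 0.05 F [-0.16  0.22 -4.04] gap 0.386 ff 20.7 t 20.1
F tool [-0.21 -0.17  4.04] T [-0.052 -0.022 -0.011]
```

It's in the mouth with no contact force, so I'll keep lowering in stages.

Emit:
step_arm --moves '[[[0,0,0.003,0],[0,0,0.004,0],[0,0,0.004,0],[0,0,0.004,0],[0,0,0.004,0],[0,0,0.004,0],[0,0,0.004,0],[0,0,0.003,0],[0,0,0,0]]]'

```text
time_s: 20.95
tcp_pos: [0.4816, 0.2553, 0.2047]
tool_rot: [3.113, -0.418, -0.001]
wrist_force: [-0.2, 0.6, -3.3]
finger_gap: 0.382
finger_force: 20.7
```

```bash
cat > f.py <<'E'
from h import *
s=robot.get_state();go(.488,.249,.144,-15.36,s);M=R.from_rotvec(s["tool_rot"]).as_matrix()
print("F tool",(M.T@s["wrist_force"]).round(2),"T",(M.T@s["ft_torque"]).round(3))
E
python3 f.py
```

```text
at [0.4816 0.2553 0.2047] yaw -15.31 | shift tool [0.0079 0.0044 0.0607] turn 0.05 F [-0.21  0.59 -3.34] gap 0.382 ff 20.7 t 20.9
F tool [-0.36 -0.51  3.34] T [-0.06  -0.059 -0.043]
```

Emit:
step_arm --moves '[[[0,0,0.003,0],[0,0,0.004,0],[0,0,0.004,0],[0,0,0.004,0],[0,0,0.004,0],[0,0,0.004,0],[0,0,0.004,0],[0,0,0.003,0],[0,0,0,0]]]'

```text
time_s: 21.85
tcp_pos: [0.4816, 0.2553, 0.1747]
tool_rot: [3.113, -0.418, -0.001]
wrist_force: [-0.4, -0.0, -4.4]
finger_gap: 0.392
finger_force: 20.7
```

```bash
python3 f.py
```

```text
at [0.4816 0.2553 0.1747] yaw -15.31 | shift tool [0.0079 0.0044 0.0307] turn 0.05 F [-0.41 -0.03 -4.44] gap 0.392 ff 20.7 t 21.9
F tool [-0.38  0.13  4.44] T [ 0.03  -0.019 -0.04 ]
```

Emit:
step_arm --moves '[[[0,0,0.004,0],[0,0,0.004,0],[0,0,0.004,0],[0,0,0.004,0],[0,0,0.004,0],[0,0,0.004,0],[0,0,0.003,0],[0,0,0,0]]]'

```text
time_s: 22.65
tcp_pos: [0.4815, 0.2553, 0.1476]
tool_rot: [3.113, -0.418, -0.001]
wrist_force: [0.3, -0.4, -3.6]
finger_gap: 0.389
finger_force: 20.7
```

Emit:
step_arm --moves '[[[0,0,0.001,0],[0,0,0.001,0],[0,0,0.001,0],[0,0,0,0],[0,0,0,0]]]'

```text
time_s: 23.15
tcp_pos: [0.4818, 0.2554, 0.1453]
tool_rot: [3.114, -0.418, 0.0]
wrist_force: [-0.4, 0.5, -4.1]
finger_gap: 0.384
finger_force: 20.7
```

```bash
python3 f.py
```

```text
at [0.4818 0.2554 0.1453] yaw -15.31 | shift tool [0.0077 0.0046 0.0013] turn 0.05 F [-0.43  0.5  -4.07] gap 0.384 ff 20.7 t 23.1
F tool [-0.55 -0.37  4.07] T [0.005 0.026 0.021]
```

Emit:
step_arm --moves '[[[0,0,0.001,0],[0,0,0.001,0],[0,0,0.001,0],[0,0,0,0],[0,0,0,0]]]'

```text
time_s: 23.65
tcp_pos: [0.4824, 0.2554, 0.144]
tool_rot: [-3.113, 0.418, -0.003]
wrist_force: [-1.7, -1.5, 5.5]
finger_gap: 0.385
finger_force: 21.4
```

```bash
python3 f.py
```

```text
at [0.4824 0.2554 0.144 ] yaw -15.3 | shift tool [0.0071 0.0047 0.    ] turn 0.06 F [-1.71 -1.46  5.49] gap 0.385 ff 21.4 t 23.6
F tool [-1.26  1.85 -5.49] T [-0.688 -0.458  0.015]
```

The bottle touched the floor at TCP z = 0.144, exactly as predicted. I'll release it, rise and check that the wrist carries no weight.

Emit:
step_arm --moves '[[[0,0,0,0],[0,0,0,0],[0,0,0,0],[0,0,0,0],[0,0,0,0]]]' --claw -0.6

```text
time_s: 24.15
tcp_pos: [0.4817, 0.2554, 0.1421]
tool_rot: [3.113, -0.418, -0.0]
wrist_force: [0.0, -0.0, -0.3]
finger_gap: 0.799
finger_force: 0.0
```

Emit:
step_arm --moves '[[[0,0,-0.005,0],[0,0,-0.015,0],[0,0,-0.03,0],[0,0,-0.04,0],[0,0,-0.04,0],[0,0,-0.01,0],[0,0,0,0],[0,0,0,0]]]'

```text
time_s: 24.95
tcp_pos: [0.4815, 0.2555, 0.2816]
tool_rot: [3.113, -0.418, -0.002]
wrist_force: [-0.6, -0.0, -0.6]
finger_gap: 0.798
finger_force: 0.0
```

```bash
python3 f.py
python3 - <<'E'
from h import *
s=robot.get_state();im=robot.get_image("wrist");T=wT(im,s);g=cv2.cvtColor(im["image"],cv2.COLOR_BGR2GRAY);cv2.imwrite("w9raw.png",im["image"])
# expected cap top circle if seated
c=np.array([.489,.2515,.165]);print("exp cap c",proj(im,c,T).round(1))
cl=cv2.HoughCircles(cv2.medianBlur(g,3),cv2.HOUGH_GRADIENT,1,30,param1=80,param2=18,minRadius=10,maxRadius=50)
for x,y,r in cl[0][:6]: print(x,y,r,onz(im,(x,y),.165,T).round(4))
E
```

```text
at [0.4815 0.2555 0.2816] yaw -15.3 | shift tool [0.0081 0.0045 0.1376] turn 0.06 F [-0.58 -0.02 -0.55] gap 0.798 ff 0.0 t 24.9
F tool [-0.55  0.18  0.55] T [ 0.006 -0.011  0.009]
exp cap c [255.6 180.9]
265.5 169.5 43.8 [0.4957 0.2418 0.165 ]
251.5 134.5 37.2 [0.5243 0.2451 0.165 ]
242.5 86.5 46.0 [0.5594 0.2422 0.165 ]
234.5 167.5 38.3 [0.5035 0.2644 0.165 ]
272.5 83.5 46.1 [0.5557 0.2208 0.165 ]
276.5 117.5 14.7 [0.5315 0.224  0.165 ]
```

Run:
```python
from h import *
g=cv2.imread("w9raw.png",0)
s=robot.get_state();im=robot.get_image("wrist");T=wT(im,s)
sub=(g[140:225,205:305]<25).astype(np.uint8)
n,l,st,ce=cv2.connectedComponentsWithStats(sub)
for i in range(1,n):
    if st[i,4]>40: print("dark",st[i],ce[i]+[205,140],onz(im,ce[i]+[205,140],.165,T).round(4))
n,l,st,ce=cv2.connectedComponentsWithStats(((g[140:225,205:305]<60)).astype(np.uint8))
for i in range(1,n):
    if st[i,4]>200: print("grey",st[i],ce[i]+[205,140],onz(im,ce[i]+[205,140],.165,T).round(4))
print(g[181,205:305:3].tolist());print(g[140:225:3,255].tolist())
```

```text
dark [ 42  32  16  15 147] [254.25170068 179.4829932 ] [0.4903 0.2519 0.165 ]
grey [  18    0   54   59 1176] [248.02465986 178.83248299] [0.4921 0.2564 0.165 ]
[93, 97, 91, 89, 85, 86, 54, 70, 83, 78, 59, 58, 54, 52, 26, 19, 20, 21, 21, 30, 91, 106, 62, 62, 63, 72, 55, 79, 146, 136, 130, 140, 141, 142]
[101, 129, 132, 140, 63, 53, 85, 109, 108, 107, 71, 22, 24, 24, 22, 20, 43, 52, 55, 53, 131, 151, 150, 151, 135, 88, 88, 86, 85]
```

The cap hole sits at (0.490, 0.252), height 0.165 m, right over the shaft, so the bottle is seated and released. Next is the hood: I'll go over it with closed fingers and down behind it.

Emit:
step_arm --moves '[[[0.02,0.001,0,0],[0.035,0.001,0,0],[0.035,0.001,0,0],[0.035,0,0,0],[0.025,0,0,0],[0.008,0,0,0],[0,0,0,0],[0,0,0,0]]]' --claw 1 --force 20

```text
time_s: 25.85
tcp_pos: [0.6328, 0.211, 0.2818]
tool_rot: [3.113, -0.418, -0.001]
wrist_force: [0.3, 0.2, -1.1]
finger_gap: -0.001
finger_force: 0.0
```

Emit:
step_arm --moves '[[[0,0,0.03,0],[0,0,0.035,0],[0,0,0.035,0],[0,0,0.02,0],[0,0,0,0],[0,0,0,0]]]'

```text
time_s: 26.45
tcp_pos: [0.6331, 0.2112, 0.1639]
tool_rot: [-3.114, 0.417, -0.002]
wrist_force: [0.1, 0.2, 1.7]
finger_gap: 0.001
finger_force: 0.0
```

```bash
cat > d.py <<'E'
from h import *
s=robot.get_state();go(.489,.2515,.2,-15.36,s);M=R.from_rotvec(s["tool_rot"]).as_matrix()
r=(M.T@(np.array(s["tcp_pos"])-[.4895,.2517,0]))*1000;print("disp x",r[0].round(1),"y",r[1].round(1),"F tool",(M.T@s["wrist_force"]).round(2))
E
python3 d.py
```

```text
at [0.6331 0.2112 0.1639] yaw -15.25 | shift tool [-0.1496 -0.001  -0.0363] turn 0.11 F [0.06 0.17 1.67] gap 0.001 ff 0.0 t 26.4
disp x 149.4 y 1.2 F tool [ 0.02 -0.18 -1.67]
```

Emit:
step_arm --moves '[[[-0.01,0,0,0],[-0.01,0,0,0],[-0.01,0,-0.004,0],[-0.01,0,-0.008,0],[-0.01,0,-0.012,0],[-0.01,0,-0.006,0],[-0.01,0,-0.006,0],[-0.01,0,-0.004,0],[-0.01,0,-0.002,0],[0,0,0,0]]]'

```text
time_s: 27.45
tcp_pos: [0.5456, 0.2351, 0.2049]
tool_rot: [-3.113, 0.417, -0.0]
wrist_force: [-0.5, -0.1, -0.0]
finger_gap: 0.001
finger_force: 0.0
```

```bash
python3 d.py
```

```text
at [0.5456 0.2351 0.2049] yaw -15.25 | shift tool [-0.0589 -0.0009  0.0049] turn 0.11 F [-0.48 -0.06 -0.01] gap 0.001 ff 0.0 t 27.4
disp x 58.5 y 1.1 F tool [-0.45  0.18  0.01]
```

Emit:
step_arm --moves '[[[-0.01,0,0,0],[-0.01,0,0,0],[-0.01,0,0.002,0],[-0.01,0,0.003,0],[-0.0095,0,0.005,0],[-0.009,0,0.006,0],[-0.008,0,0.007,0],[-0.007,0,0.007,0],[0,0,0,0],[0,0,0,0]]]'

```text
time_s: 28.45
tcp_pos: [0.4761, 0.254, 0.1751]
tool_rot: [-3.113, 0.418, -0.004]
wrist_force: [-0.3, -0.7, 5.6]
finger_gap: 0.002
finger_force: 2.8
```

Emit:
step_arm --moves '[[[0,0,0.001,0],[0,0,0.001,0],[0,0,0.001,0],[0,0,0,0],[0,0,0,0]]]'

```text
time_s: 28.95
tcp_pos: [0.4761, 0.254, 0.1749]
tool_rot: [-3.112, 0.418, -0.006]
wrist_force: [-7.2, -1.0, 17.6]
finger_gap: 0.0
finger_force: 8.6
```

```bash
python3 d.py
```

```text
at [0.4761 0.254  0.1749] yaw -15.29 | shift tool [ 0.0132 -0.001  -0.025 ] turn 0.07 F [-7.15 -0.98 17.58] gap 0.0 ff 8.6 t 28.9
disp x -12.9 y 0.9 F tool [ -6.58   2.79 -17.61]
```

The press met a rigid stop at z = 0.175, exactly the height of the shut hood's top. I'll back off and compare the scene with the start before handing in.

Emit:
step_arm --moves '[[[0,0,-0.01,0],[0,0,-0.03,0],[0,0,-0.04,0],[0,0,-0.04,0],[-0.03,0,-0.01,0],[-0.03,0,0,0],[0,0,0,0],[0,0,0,0],[0,0,0,0]]]'

```text
time_s: 29.85
tcp_pos: [0.418, 0.2697, 0.3004]
tool_rot: [3.112, -0.419, -0.001]
wrist_force: [0.3, -1.0, 0.2]
finger_gap: 0.002
finger_force: 0.0
```

```bash
python3 d.py
python3 - <<'E'
from h import *
im=robot.get_image("scene");b=cv2.imread("scene0raw.png");d=cv2.absdiff(im["image"],b).max(2)
# bystander / bottle patches: diff should be small
for n,P in dict(B1=(.585,-.04,.05),B3=(.514,-.3,.05),pen=(.54,-.188,.005)).items():
    u,v=proj(im,P).astype(int);print(n,d[v-12:v+13,u-15:u+16].mean().round(1))
h=cv2.cvtColor(im["image"],cv2.COLOR_BGR2GRAY)
r=np.radians(-15.3);D=lambda x,y,z: [.4895+x*np.cos(r)-y*np.sin(r),.2517+x*np.sin(r)+y*np.cos(r),z]
for x in (-40,-20,0,20,34): print("shut top",x,[int(h[tuple(proj(im,D(x/1e3,y/1e3,.175)).astype(int)[::-1])]) for y in(-30,-15,0,15,30)])
print("old hood place",[int(h[tuple(proj(im,D(.06,y/1e3,.18)).astype(int)[::-1])]) for y in(-25,0,25)])
E
```

```text
at [0.418  0.2697 0.3004] yaw -15.32 | shift tool [ 0.0734 -0.0014  0.1004] turn 0.04 F [ 0.34 -0.95  0.23] gap 0.002 ff 0.0 t 29.9
disp x -73.9 y 2.0 F tool [ 0.58  0.83 -0.23]
B1 3.4
B3 3.4
pen 3.5
shut top -40 [124, 125, 122, 125, 121]
shut top -20 [123, 123, 123, 122, 156]
shut top 0 [123, 122, 123, 123, 117]
shut top 20 [123, 123, 123, 122, 142]
shut top 34 [122, 123, 135, 124, 141]
old hood place [196, 180, 145]
```

```bash
python3 -c "
from station import robot
print(robot.sign_off())"
```

```text
the job is handed in; nothing more can be done
None
```

The full bottle (bottle nearest the robot, about 320 g by lifting) is standing seated in the shaft with the hood shut; image checks showed the two other bottles and the pen undisturbed (roll, timer and dropper not checked separately), and the job is handed in at about 30 s, though no verdict came back.

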